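Extend the inspection lamp by one pin hole

TASK

The inspection lamp on the bench stops short of the blood-tube rack. Press the spring button pin on top of its telescopic arm flush, slide the outer tube out (away from the post) and let the pin pop up fully in the next hole, so the arm is locked there. Feel your way gently, do not force the arm, leave the rack, bottle and loose cap where they are, and let go.

Things in the scene. Friction and masses are not known exactly. Their poses are not given: they have to be found in the camera images.
- lamp_stand: Fixed bench lamp stand. Origin: on the bench exactly below the centre of the button pin, which never moves sideways. Its y axis points the way the arm extends, away from the post; z is up. A clamp on the post carries a level inner tube along y; over it slides a white outer tube, 32 mm square. The tube gives 1 mm per 5 N pressed down. Pushes up to 25 N are fine, over 30 N is forcing it.
- post_top (a point): Top centre of the stand's upright steel post, 22 mm in diameter, 259 mm above the bench, at y = -155 mm of the stand. At its foot a grey plate 150 x 130 x 14 mm. The black clamp on it is a 44 mm cube.
- tube_line (a point): Point on the bench under the outer tube, at y = +60 mm of the stand (fixed point). The tube's level top face is 198 to 218 mm above the bench: the clamp was set at another, unmeasured height each time, so find it by touch or sight. Top face: round holes 14 mm in diameter at y = 0, -40, -80 mm, tube ends at y = -108 and +125 mm, all of the stand's frame when lamp_arm is 0.
- flange_line (a point): Point on the bench below the start position of the thumb flange, at y = +22 mm of the stand (fixed point). The flange is part of the outer tube, stands on its top face and moves with it: 36 mm wide across, 8 mm thick along y, 18 mm high, at y = +18 to +26 mm when lamp_arm is 0.
- head_line (a point): Point on the bench below the start position of the lamp head, at y = +139 mm of the stand (fixed point). The round head, 90 mm in diameter, hangs from the outer tube's end and moves with it; its lowest point is 73 mm below the tube's top face.
- lamp_arm (a joint): How far the outer tube is slid out along +y of the stand, m: 0 with the pin in the first hole (start, within 1 mm), 0.040 with the pin in the next hole (wanted), 0.080 in the last. About 1 N of sliding friction. With the pin up in a hole the tube has 1.5 mm of play either way and is otherwise locked.
- pin (a joint): How far the steel button pin is pressed down, m: 0 popped up, 5 mm proud of the tube's top face; 0.005 flush; 0.008 when under the tube's 3 mm wall between holes, where the wall keeps it down. Diameter 11 mm, top bevelled 45 degrees over 3.5 mm, flat tip 4 mm. Spring 1.5 N up, 3.5 N under the wall.
- pin_line (a point): Point on the bench under the pin. How it works: a shut fingertip wider than the hole pressing the pin flush, with 10 to 15 N on pin and face, and moving along +y drags the tube by friction (or by the flange); held flush, the bevel lets about 5 N on the tube ride the pin under the wall. At the next hole it pops up and locks, and the push rises.
- rack_mid (a point): Centre (half-way up) of the white blood-tube rack with capped tubes, 50 x 200 x 95 mm, long along its y axis, standing loose beyond the lamp head; leave it alone.
- reagent_mid (a point): Centre of a loose white reagent bottle, 52 mm in diameter and 110 mm high; leave it alone.
- tube_cap_mid (a point): Centre of a loose tube cap, 18 mm in diameter and 18 mm high, on the bench; leave it alone.

How it is judged:
On the way, in this order (a step that is already met when the one before it is completed fails the run):
1. the pin is pressed flush while the tube is still at its first hole (value of joint pin above 0.0042 m and value of joint lamp_arm below 0.005 m), for 0.02 s.
2. the tube slides out with the pin held down under its wall (value of joint pin above 0.0065 m and value of joint lamp_arm between 0.012 and 0.03 m), for 0.02 s.
At the end, for the whole second after the job is handed in: The outer tube is slid out 40 mm (within 3 mm), the pin stands fully up in the next hole (within 1.5 mm), and rack, bottle and cap are within 15 mm of where they were (value of joint lamp_arm between 0.037 and 0.043 m and value of joint pin below 0.0015 m and distance of each of rack_mid, reagent_mid, tube_cap_mid from where it was at the start of the episode below 0.015 m); the robot touches nothing.
It fails at once if the lamp stand is loaded with more than 30 N (contact force between lamp_stand and anything else above 30 N).
It fails at once if the rack, bottle or cap is pushed more than 15 mm (distance of any of rack_mid, reagent_mid, tube_cap_mid from where it was at the start of the episode above 0.015 m).
It also fails if it takes over 48 s, if anything falls off the work surface, if the arm or the gripper's body presses on something with over 40 N, if the wrist force passes 120 N, or if a joint passes its speed limit or range.

ROBOT

A 6-joint arm with a two-finger parallel gripper is mounted at the origin on the work surface. World frame = base frame: x ahead of the robot, y to its left, z up, the work surface at z = 0. Lengths are in m, angles in rad, forces in N, time in s.
With the tool pointing down it reaches from about 0.25 to 0.775 m from the base axis. Payload 8.9 kg.
Tool frame: the origin (TCP) lies at the very end of the fingers, on their centre line; the grasp point (between the pads) lies 19 mm behind it; z points along the fingers, x is the direction in which the jaws open and shut, and the axes are right-handed (so a half turn about z gives the same grasp; the last joint's range is limited). The gripper opens to 85 mm and grips with 20 to 120 N. Pads are 22 mm wide; open, the fingers measure 114 mm over their backs; the gripper's body (76 mm by 85 mm) begins 54 mm behind the grasp point. The pads swing forward as they close: fully open they stand 13 mm farther back than shut.
Start: joints at [1.204, 0.291, -0.153, 1.127, 0, 1.431], TCP at [0.119, 0.511, 0.231] pointing down, gripper open.
Joint ranges: [-2.52, 2.52], [-0.91, 1.74], [-1.3, 1.37], [-1.96, 2.02], [-1.52, 1.47], [-3.14, 3.14]. Speed limits (rad/s): [2.22, 2.22, 2.79, 3.14, 3.14, 3.14].

INTERFACE

Orientations are given as a unit quaternion [w, x, y, z].
In Python, from plant import readout, eyes, job_done gives the robot as it stands.
- The arm moves only by the tool drive_tool, never from a script. Its argument "increments" is a list of rows, each an object with "offset": the shift along the world's x, y, z in m, a list of three; "turn": the turn about the world's z in degrees. A call has 1 to 12 rows; each row is the pose to reach, as a shift and turn from the pose commanded when the call began; what a row does not reach only later rows make up. A row lasts 1/10 s, in which the tool goes at most 50 mm and 8.59 degrees, less where a joint would pass 70% of its speed; a pose out of reach is approached as far as the arm can. A call with a gripper value outside its range is refused whole. "hand" is the closure, from 0 (fully open) to 1 (shut), set as the call begins (left out, the last holds). The fingers move at their own pace and stop on an object; "newtons" is the grip in N (left out, the last holds). Time passes only in rows, so rows that repeat a pose let the fingers close. It gives the time, the measured TCP pose, the force and the opening at its end, in the units of the state.
- readout.sense(): the state, without advancing time (a new reading comes with each control period).
- eyes.grab_frame(name): name is "side" or "top"; returns (picture, depth): 480x640x3 uint8, red, green, blue; 480x640 float32, m along the optical axis (not along the pixel's ray), 0 where there is no reading.
- eyes.camera_params(name): a dict with "mtx" (3x3 intrinsics, pixels), "distortion" ([k1, k2, p1, p2, k3] as OpenCV has them; the pictures are not rectified), "extrinsics" (4x4, takes a point from world to camera coordinates). Camera axes: x right, y up, looking along -z (the intrinsics and any distortion apply to the point x, -y, -z); pixel columns grow to the right and rows downward; lengths in m; the calibration is good to about 2 mm. A picture is of the moment at which its call begins. camera_params takes no time and is no camera call.
- job_done(): hands the job in, once; it reports no verdict.
Trained networks look in the newest picture that a camera, given by its name, has taken for a name from the list of things; names that differ only in an ending like _2 or _b are one class to them, and where a whole thing is asked for, a point or a joint stands for the part that bears it (a point fixed in the world has none). Each returns a list of dicts, best first, with "conf" (0 to 1); they miss things now and then, are a little off and sometimes report something else, mostly with a low value. They report only what shows in the picture. A call takes as long as a camera call.
- eyes.look_for(thing, camera): "bbox" ([left, top, right, bottom] as shares, 0 to 1, of the picture: columns of its width, rows of its height, round what is visible of it).
The state is a dict: "time": time; "joint_pos": joint angles; "dq": joint speeds; "joint_torque": joint torques, N m; "tcp_pos": TCP position; "tcp_rot": TCP orientation; "wrist_force": force on the tool from outside, world axes, zero at the start; "torque": the same for the moment, N m; "opening": finger opening in m.
Only numpy, scipy, OpenCV 4.12 (cv2) and the standard library are available. Lean on these libraries where they do the work, as an engineer would, in place of code of your own. Each camera call takes 0.05 s, during which the arm holds its last target.

## Working session

There is one attempt and no reset: what is moved stays moved. The work goes in short steps, Python scripts to look and compute and a tool call to move; the robot and the scene stay as the last step left them, time stands still between calls to the robot, and variables do not carry over. Pictures are saved under pics/ and viewed, and the job is handed in when it is done.

Besides the shell and the picture viewer there is one more tool, called after "Request:" by a JSON object that holds its "api" and its "payload". drive_tool: Moves the arm, as the interface text tells. Its arguments: {"type":"object","properties":{"increments":{"type":"array","items":{"type":"object","properties":{"offset":{"type":"array","items":{"type":"number"}},"turn":{"type":"number"}}}},"hand":{"type":"number"},"newtons":{"type":"number"}},"required":["increments"]}

```bash
mkdir -p pics; ls; cat > h.py <<'E'
import numpy as np, cv2
from plant import readout, eyes, job_done
def world(name,depth,u,v,d=None):
    p=eyes.camera_params(name);K=np.array(p["mtx"]);D=np.array(p["distortion"],float);E=np.array(p["extrinsics"])
    uv=np.array([[[u,v]]],float)
    x,y=cv2.undistortPoints(uv,K,D)[0,0]
    if d is None: d=depth[int(round(v)),int(round(u))]
    c=np.array([x*d,-y*d,-d,1.0])
    return (np.linalg.inv(E)@c)[:3]
def proj(name,P):
    p=eyes.camera_params(name);K=np.array(p["mtx"]);D=np.array(p["distortion"],float);E=np.array(p["extrinsics"])
    P=np.atleast_2d(P);c=(E@np.c_[P,np.ones(len(P))].T)[:3].T
    q=c*[1,-1,-1]
    return cv2.projectPoints(q,np.zeros(3),np.zeros(3),K,D)[0][:,0]
def cloud(name,depth):
    p=eyes.camera_params(name);K=np.array(p["mtx"]);D=np.array(p["distortion"],float);E=np.array(p["extrinsics"])
    v,u=np.mgrid[0:480,0:640]
    xy=cv2.undistortPoints(np.stack([u,v],-1).reshape(-1,1,2).astype(float),K,D)[:,0]
    d=depth.reshape(-1)
    c=np.c_[xy[:,0]*d,-xy[:,1]*d,-d,np.ones(len(d))]
    return (np.linalg.inv(E)@c.T).T[:,:3].reshape(480,640,3)
E
python3 - <<'E'
from h import *
for n in ("side","top"):
    im,d=eyes.grab_frame(n); cv2.imwrite(f"pics/{n}0.png",im[...,::-1]); np.save(n+"0.npy",d)
    p=eyes.camera_params(n); print(n,np.round(p["mtx"],1).tolist(),p["distortion"],np.round(np.linalg.inv(p["extrinsics"]),3).tolist())
    for t in ["lamp_stand","post_top","pin","lamp_arm","rack_mid","reagent_mid","tube_cap_mid"]:
        r=eyes.look_for(t,n)
        print(t,[(np.round(np.array(q["bbox"])*[640,480,640,480],0).tolist(),round(q["conf"],2)) for q in r[:2]])
print(readout.sense())
E
```

```text
pics
side [[523.9, 0.0, 325.1], [0.0, 523.9, 240.4], [0.0, 0.0, 1.0]] [-0.04025435  0.          0.          0.          0.        ] [[0.676, 0.542, -0.498, 0.119], [-0.736, 0.485, -0.472, -0.313], [-0.014, 0.686, 0.727, 0.804], [0.0, 0.0, 0.0, 1.0]]
lamp_stand [([342.0, 222.0, 517.0, 479.0], 0.63)]
post_top [([345.0, 218.0, 514.0, 480.0], 0.77)]
pin []
lamp_arm [([343.0, 219.0, 470.0, 366.0], 0.68), ([305.0, 192.0, 369.0, 287.0], 0.51)]
rack_mid [([307.0, 190.0, 367.0, 292.0], 0.89)]
reagent_mid [([346.0, 221.0, 514.0, 479.0], 0.72)]
tube_cap_mid []
top [[538.1, 0.0, 310.0], [0.0, 538.1, 236.5], [0.0, 0.0, 1.0]] [-0.00369035  0.          0.          0.          0.        ] [[0.01, 0.999, -0.047, 0.505], [-1.0, 0.009, -0.009, 0.081], [-0.008, 0.047, 0.999, 1.085], [0.0, 0.0, 0.0, 1.0]]
lamp_stand [([320.0, 187.0, 532.0, 326.0], 0.75)]
post_top [([319.0, 188.0, 528.0, 330.0], 0.86)]
pin [([322.0, 189.0, 484.0, 283.0], 0.45)]
lamp_arm [([320.0, 186.0, 488.0, 283.0], 0.74)]
rack_mid [([216.0, 149.0, 321.0, 210.0], 0.87)]
reagent_mid [([388.0, 153.0, 423.0, 188.0], 0.97), ([322.0, 189.0, 531.0, 327.0], 0.37)]
tube_cap_mid [([353.0, 300.0, 365.0, 311.0], 0.43), ([320.0, 189.0, 526.0, 328.0], 0.25)]
{'time': 0.8, 'joint_pos': array([ 1.20368408e+00,  2.90665606e-01, -1.53393747e-01,  1.12670494e+00,
       -1.99324756e-05,  1.43150632e+00]), 'dq': array([-6.07678486e-04, -5.05918004e-05, -1.51867251e-03, -1.02940463e-03,
       -1.97931799e-03,  1.73572700e-03]), 'joint_torque': array([ 5.68934338e-04, -5.36979568e+01,  3.31632721e+01,  1.69691815e-03,
       -5.24467250e-04,  8.82176359e-07]), 'tcp_pos': array([0.11857272, 0.5114362 , 0.23132532]), 'tcp_rot': array([4.60665099e-07, 7.82897365e-01, 6.22150879e-01, 1.88584198e-05]), 'wrist_force': array([-0.31348655,  0.37665031, -0.70539265]), 'torque': array([-0.00617089, -0.01062   , -0.01441746]), 'opening': 0.08502681626531028}
```

View pics/side0.png

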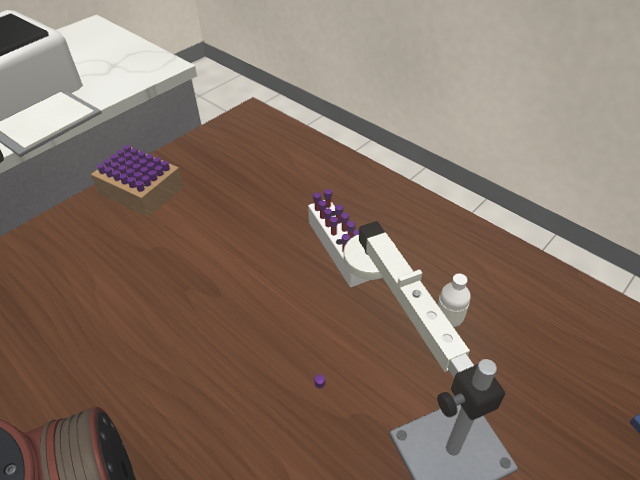

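View pics/top0.png

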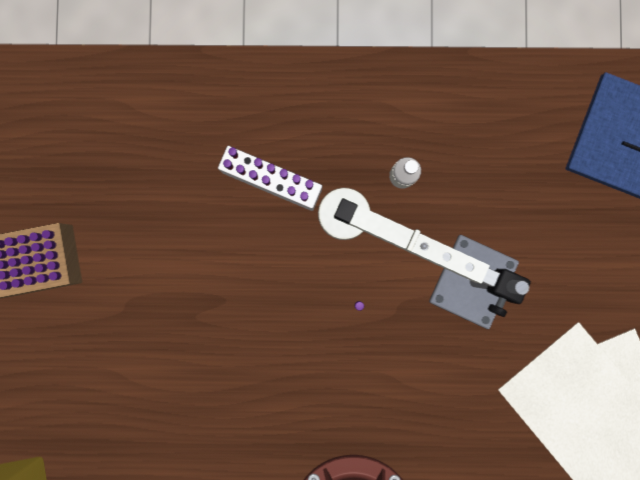

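```bash
python3 - <<'E'
from h import *
im=cv2.imread("pics/top0.png")
cv2.imwrite("pics/topcrop.png",cv2.resize(im[170:340,300:550],None,fx=3.2,fy=3.2,interpolation=cv2.INTER_CUBIC))
im=cv2.imread("pics/side0.png")
cv2.imwrite("pics/sidecrop.png",cv2.resize(im[200:400,320:530],None,fx=3,fy=3,interpolation=cv2.INTER_CUBIC))
d=np.load("top0.npy");P=cloud("top",d)
for lo,hi in [(.185,.205),(.205,.222),(.222,.24),(.24,.27),(.085,.12),(.01,.03)]:
    m=(P[...,2]>lo)&(P[...,2]<hi); m[:180]&=True
    vv,uu=np.nonzero(m); print(lo,hi,m.sum(), (uu.min(),uu.max(),vv.min(),vv.max()) if m.any() else '')
E
```

```text
0.185 0.205 351 (np.int64(334), np.int64(514), np.int64(215), np.int64(316))
0.205 0.222 4065 (np.int64(335), np.int64(529), np.int64(198), np.int64(316))
0.222 0.24 188 (np.int64(407), np.int64(516), np.int64(230), np.int64(294))
0.24 0.27 205 (np.int64(510), np.int64(528), np.int64(280), np.int64(294))
0.085 0.12 1082 (np.int64(0), np.int64(486), np.int64(147), np.int64(479))
0.01 0.03 10681 (np.int64(0), np.int64(639), np.int64(72), np.int64(479))
```

The side view shows the arm running from the clamp at (475,385) to the head at (365,250), with the flange at (410,278) and the pin at (416,293). In the top view the pin is near (424,246), the flange near (414,241), the post top at (521,288), the bottle at (406,172) and the cap at (360,306).

View pics/topcrop.png

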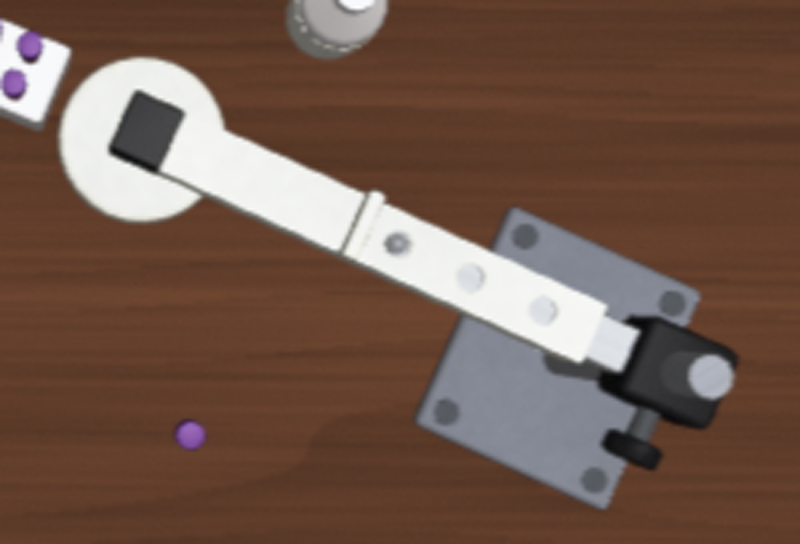

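View pics/sidecrop.png

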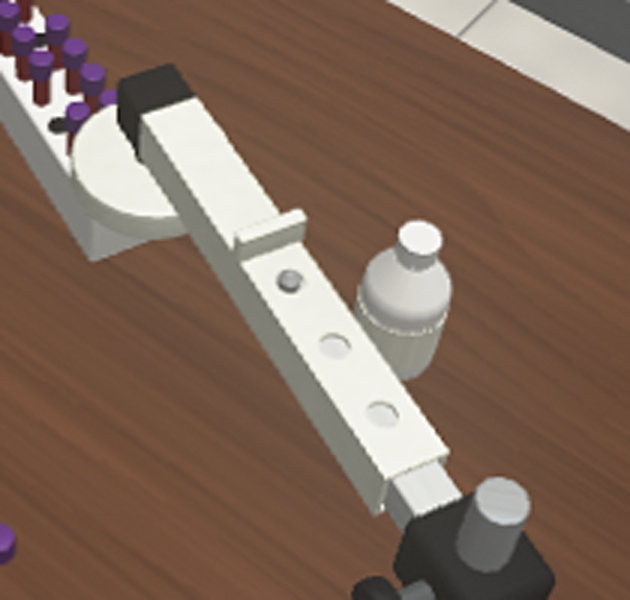

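```bash
python3 - <<'E'
from h import *
im=cv2.imread("pics/top0.png").astype(int)
d=np.load("top0.npy");P=cloud("top",d)
z=P[...,2]
m=(z>.19)&(z<.225); 
white=(im.min(2)>170)
vv,uu=np.mgrid[0:480,0:640]
m&=white&(uu>350)&(uu<500)
Q=P[m]; print("tube z med",np.median(Q[:,2]),np.percentile(Q[:,2],[5,95]))
zt=np.median(Q[:,2])
r=cv2.minAreaRect(Q[:,:2].astype(np.float32)); print(r, cv2.boxPoints(r))
vy,vx=cv2.fitLine(Q[:,:2].astype(np.float32),cv2.DIST_HUBER,0,.01,.01).ravel()[[1,0]]; print("dir",vx,vy, np.degrees(np.arctan2(vy,vx)))
m2=(z>.25)&(z<.27); C=P[m2]; print("post",C.mean(0),len(C), cv2.minEnclosingCircle(C[:,:2].astype(np.float32)))
def atz(n,u,v,zz):
    a=world(n,None,u,v,.3);b=world(n,None,u,v,1.);t=(zz-a[2])/(b[2]-a[2]);return a+t*(b-a)
print("pin top view",atz("top",424,246,zt))
for uv in [(447,256.5),(470,267)]: print("hole",atz("top",*uv,zt))
ds=np.load("side0.npy"); Ps=cloud("side",ds); ms=(Ps[...,2]>.19)&(Ps[...,2]<.225); 
s=cv2.imread("pics/side0.png").min(2)>170
A=Ps[ms&s];A=A[A[:,0]>.3]; print("side tube z",np.percentile(A[:,2],[5,25,50,75,95]))
print("pin side",atz("side",416.5,293.5,zt+.004))
E
```

```text
tube z med 0.21255284451318907 [0.208459  0.2150578]
((0.5314235091209412, -0.09631244093179703), (0.25520607829093933, 0.032733745872974396), 65.6351318359375) [[ 0.4638722  -0.20579866]
 [ 0.4936906  -0.21930283]
 [ 0.5989748   0.01317377]
 [ 0.5691564   0.02667795]]
dir 0.41085836 0.9116992 65.74123
post [ 0.46877593 -0.23401269  0.25677227] 171 ((0.4684041738510132, -0.23506928980350494), 0.011295991949737072)
pin top view [ 0.53171929 -0.09559531  0.21255284]
hole [ 0.5150966  -0.13272645  0.21255284]
hole [ 0.49851225 -0.16977444  0.21255284]
side tube z [0.19374213 0.21223246 0.2145232  0.21541425 0.2165385 ]
pin side [ 0.53110292 -0.0966736   0.21655284]
```

Request:
{"api": "drive_tool", "payload": {"increments": [{"offset": [0,0,0.035],"turn": 0},{"offset": [0.02,-0.03,0.07],"turn": 8},{"offset": [0.045,-0.065,0.08],"turn": 16},{"offset": [0.07,-0.1,0.08],"turn": 24},{"offset": [0.095,-0.137,0.08],"turn": 32},{"offset": [0.12,-0.174,0.08],"turn": 40},{"offset": [0.145,-0.21,0.08],"turn": 48},{"offset": [0.17,-0.246,0.08],"turn": 56},{"offset": [0.195,-0.282,0.08],"turn": 64},{"offset": [0.22,-0.318,0.08],"turn": 72},{"offset": [0.245,-0.355,0.08],"turn": 78.8},{"offset": [0.27,-0.392,0.08],"turn": 78.8}], "hand": 1, "newtons": 40}}

```text
time: 2.0
tcp_pos: [0.3748, 0.14, 0.3116]
tcp_rot: [0.0, 0.21, 0.978, 0.0]
wrist_force: [1.0, 1.1, 0.1]
opening: 0.0
```

Request:
{"api": "drive_tool", "payload": {"increments": [{"offset": [0.025,-0.036,0]},{"offset": [0.05,-0.072,0]},{"offset": [0.075,-0.108,0]},{"offset": [0.1,-0.144,0]},{"offset": [0.125,-0.18,0]},{"offset": [0.1454,-0.21,0]},{"offset": [0.1454,-0.21,-0.025]},{"offset": [0.1454,-0.21,-0.05]},{"offset": [0.1454,-0.21,-0.062]},{"offset": [0.1454,-0.21,-0.062]}]}}

```text
schema error: expected keys offset, turn
```

```bash
python3 - <<'E'
from h import *
print(readout.sense()["tcp_pos"],readout.sense()["wrist_force"])
for n in ("side","top"):
    im,d=eyes.grab_frame(n); c=im[180:380,310:530] if n=="side" else im[150:340,300:550]
    cv2.imwrite(f"pics/{n}1.png",cv2.resize(c,None,fx=3,fy=3,interpolation=cv2.INTER_CUBIC)[...,::-1]); np.save(n+"1.npy",d)
t=readout.sense()["tcp_pos"];print(proj("side",t),proj("top",t))
E
```

```text
[0.37482841 0.14004513 0.31157307] [1.00471574 1.12132028 0.09893398]
[[213.33712752 225.29318105]] [[274.51391391 350.90364766]]
```

Request:
{"api": "drive_tool", "payload": {"increments": [{"offset": [0.025,-0.036,0],"turn": 0},{"offset": [0.05,-0.072,0],"turn": 0},{"offset": [0.075,-0.108,0],"turn": 0},{"offset": [0.1,-0.144,0],"turn": 0},{"offset": [0.125,-0.18,0],"turn": 0},{"offset": [0.1454,-0.21,0],"turn": 0},{"offset": [0.1454,-0.21,-0.025],"turn": 0},{"offset": [0.1454,-0.21,-0.05],"turn": 0},{"offset": [0.1454,-0.21,-0.062],"turn": 0},{"offset": [0.1454,-0.21,-0.062],"turn": 0}]}}

```text
time: 3.1
tcp_pos: [0.5187, -0.0681, 0.248]
tcp_rot: [-0.001, 0.212, 0.977, 0.0]
wrist_force: [-0.7, -0.2, -0.0]
opening: 0.0002
```

```bash
python3 - <<'E'
from h import *
print(readout.sense()["tcp_pos"],readout.sense()["wrist_force"])
for n in ("side","top"):
    im,d=eyes.grab_frame(n); c=im[180:380,310:530] if n=="side" else im[150:340,300:550]
    cv2.imwrite(f"pics/{n}2.png",cv2.resize(c,None,fx=3,fy=3,interpolation=cv2.INTER_CUBIC)[...,::-1]); np.save(n+"2.npy",d)
t=readout.sense()["tcp_pos"];print(proj("side",t),proj("top",t))
E
```

```text
[ 0.51872422 -0.06810406  0.24804344] [-0.67379613 -0.24263228 -0.04966126]
[[397.67996626 272.37165992]] [[411.36956636 252.72132578]]
```

View pics/side2.png

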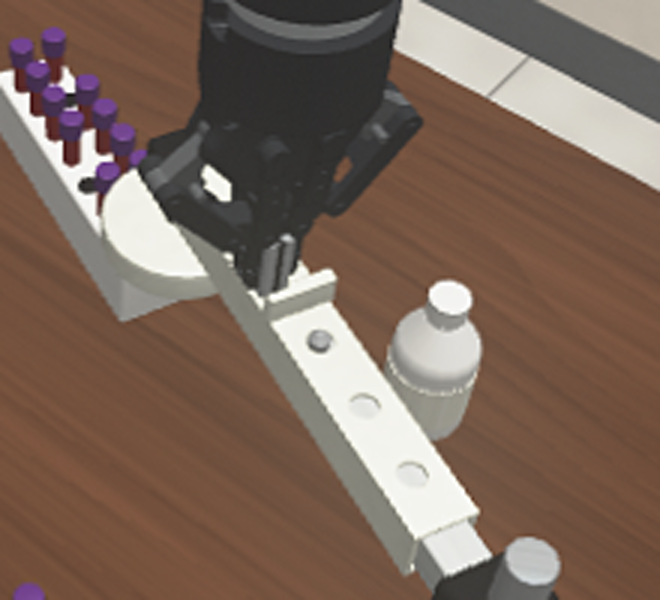

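View pics/top2.png

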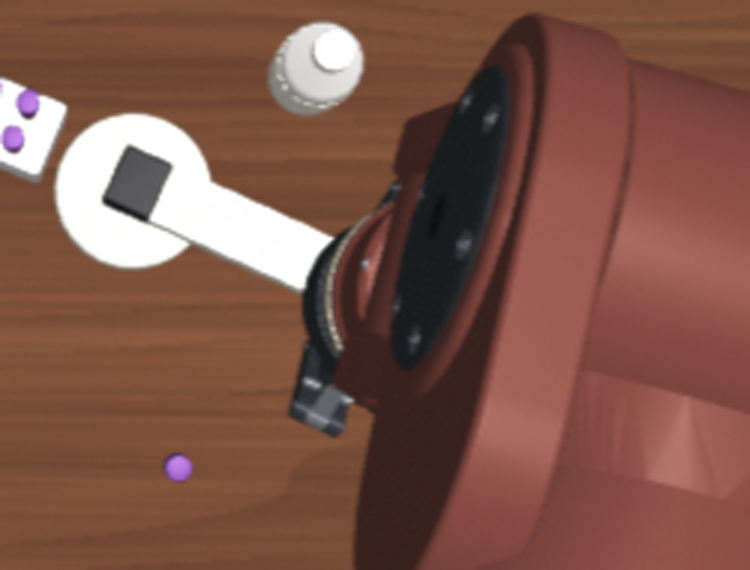

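The side picture shows the tip just beyond the flange (crop pixel 275,285), with the pin at (320,340) still visible. The commanded pose fell short in the first call, so I am correcting that.

Request:
{"api": "drive_tool", "payload": {"increments": [{"offset": [0.0072,-0.0121,0],"turn": 0},{"offset": [0.0144,-0.0243,0],"turn": 0},{"offset": [0.0144,-0.0243,0],"turn": 0},{"offset": [0.0144,-0.0243,-0.01],"turn": 0},{"offset": [0.0144,-0.0243,-0.014],"turn": 0},{"offset": [0.0144,-0.0243,-0.014],"turn": 0}]}}

```text
time: 3.8
tcp_pos: [0.5333, -0.0927, 0.2343]
tcp_rot: [-0.001, 0.212, 0.977, 0.0]
wrist_force: [0.1, -0.2, 0.6]
opening: -0.0002
```

```bash
python3 - <<'E'
from h import *
print(readout.sense()["tcp_pos"],readout.sense()["wrist_force"])
for n in ("side",):
    im,d=eyes.grab_frame(n); c=im[240:340,360:480]
    cv2.imwrite(f"pics/{n}3.png",cv2.resize(c,None,fx=6,fy=6,interpolation=cv2.INTER_CUBIC)[...,::-1])
t=readout.sense()["tcp_pos"];print((proj("side",t)-[360,240])*6)
E
```

```text
[ 0.5333329  -0.09267231  0.23426489] [ 0.14854444 -0.15913329  0.55253747]
[[340.24501751 257.23807877]]
```

View pics/side3.png

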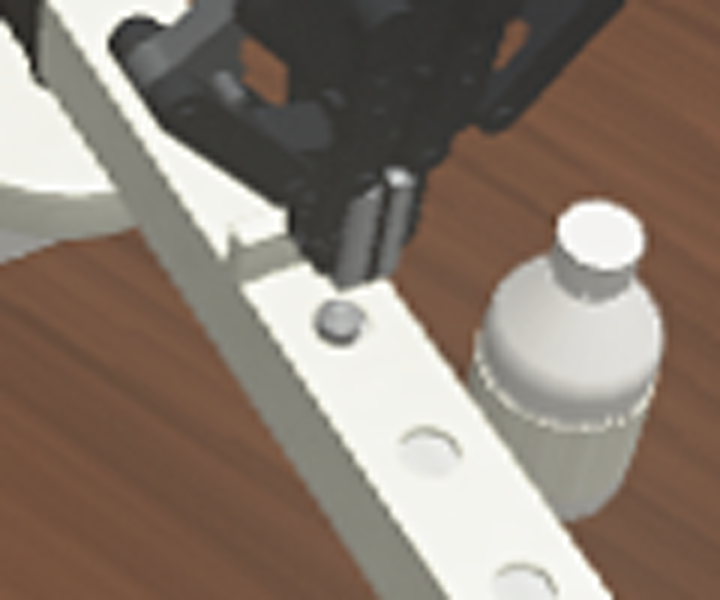

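The tip hangs over the near side of the flange with the pin at (338,318) just below it, about as planned. Next I descend in small steps to feel for it.

Request:
{"api": "drive_tool", "payload": {"increments": [{"offset": [0,0,-0.006],"turn": 0},{"offset": [0,0,-0.012],"turn": 0},{"offset": [0,0,-0.015],"turn": 0},{"offset": [0,0,-0.017],"turn": 0},{"offset": [0,0,-0.018],"turn": 0},{"offset": [0,0,-0.018],"turn": 0}]}}

```text
time: 4.45
tcp_pos: [0.5339, -0.093, 0.2173]
tcp_rot: [-0.0, 0.212, 0.977, 0.0]
wrist_force: [-0.7, 0.9, 2.4]
opening: -0.0002
```

Request:
{"api": "drive_tool", "payload": {"increments": [{"offset": [0,0,-0.001],"turn": 0},{"offset": [0,0,-0.002],"turn": 0},{"offset": [0,0,-0.003],"turn": 0},{"offset": [0,0,-0.003],"turn": 0},{"offset": [0,0,-0.003],"turn": 0}]}}

```text
time: 4.95
tcp_pos: [0.5342, -0.0931, 0.2144]
tcp_rot: [0.0, 0.212, 0.977, 0.0]
wrist_force: [-1.5, 1.5, 2.9]
opening: 0.0002
```

Request:
{"api": "drive_tool", "payload": {"increments": [{"offset": [0,0,-0.001],"turn": 0},{"offset": [0,0,-0.001],"turn": 0},{"offset": [0,0,-0.001],"turn": 0}]}}

```text
time: 5.25
tcp_pos: [0.5342, -0.0931, 0.2136]
tcp_rot: [0.0, 0.212, 0.977, -0.0]
wrist_force: [-1.8, 1.4, 7.1]
opening: -0.0001
```

Request:
{"api": "drive_tool", "payload": {"increments": [{"offset": [0,0,-0.001],"turn": 0},{"offset": [0,0,-0.001],"turn": 0},{"offset": [0,0,-0.001],"turn": 0}]}}

```text
time: 5.55
tcp_pos: [0.5342, -0.0931, 0.2129]
tcp_rot: [0.0, 0.212, 0.977, -0.0]
wrist_force: [-3.0, 1.1, 8.2]
opening: 0.0
```

Request:
{"api": "drive_tool", "payload": {"increments": [{"offset": [0,0,-0.0005],"turn": 0},{"offset": [0,0,-0.001],"turn": 0},{"offset": [0,0,-0.001],"turn": 0}]}}

```text
time: 5.85
tcp_pos: [0.5343, -0.0931, 0.2122]
tcp_rot: [0.001, 0.212, 0.977, -0.0]
wrist_force: [-4.3, 0.7, 12.2]
opening: -0.0
```

Request:
{"api": "drive_tool", "payload": {"increments": [{"offset": [0.0004,0.0009,0],"turn": 0},{"offset": [0.0008,0.0018,0],"turn": 0},{"offset": [0.0012,0.0027,0],"turn": 0},{"offset": [0.0012,0.0027,0],"turn": 0}]}}

```text
time: 6.25
tcp_pos: [0.5353, -0.0908, 0.2122]
tcp_rot: [0.0, 0.213, 0.977, -0.001]
wrist_force: [-5.0, 0.3, 12.2]
opening: -0.0002
```

Request:
{"api": "drive_tool", "payload": {"increments": [{"offset": [0.0004,0.0009,0],"turn": 0},{"offset": [0.0008,0.0018,0],"turn": 0},{"offset": [0.0012,0.0027,0],"turn": 0},{"offset": [0.0012,0.0027,0],"turn": 0}]}}

```text
time: 6.65
tcp_pos: [0.5362, -0.0888, 0.2122]
tcp_rot: [0.0, 0.213, 0.977, -0.001]
wrist_force: [-6.5, -4.0, 11.6]
opening: 0.0
```

Request:
{"api": "drive_tool", "payload": {"increments": [{"offset": [0.0004,0.0009,0],"turn": 0},{"offset": [0.0008,0.0018,0],"turn": 0},{"offset": [0.0012,0.0027,0],"turn": 0},{"offset": [0.0012,0.0027,0],"turn": 0}]}}

```text
time: 7.05
tcp_pos: [0.5379, -0.0866, 0.2124]
tcp_rot: [0.001, 0.213, 0.977, -0.002]
wrist_force: [-3.9, -4.9, 11.2]
opening: -0.0001
```

```bash
python3 - <<'E'
from h import *
print(readout.sense()["tcp_pos"],readout.sense()["wrist_force"])
for n in ("side",):
    im,d=eyes.grab_frame(n); c=im[240:380,360:500]
    cv2.imwrite(f"pics/{n}4.png",cv2.resize(c,None,fx=4,fy=4,interpolation=cv2.INTER_CUBIC)[...,::-1])
E
```

```text
[ 0.53788415 -0.08664705  0.21236819] [-3.91267863 -4.93968157 11.21568272]
```

View pics/side4.png

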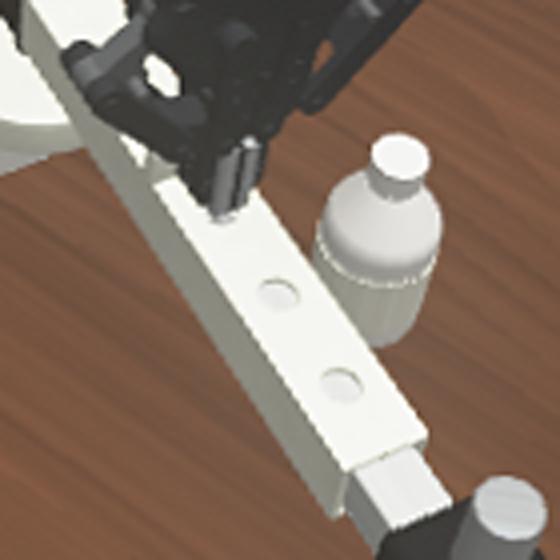

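The second hole has moved from about (431.7,315) to (429.5,313), which means the tube is riding out about 5 mm. I continue.

Request:
{"api": "drive_tool", "payload": {"increments": [{"offset": [0.0004,0.0009,0],"turn": 0},{"offset": [0.0008,0.0018,0],"turn": 0},{"offset": [0.0012,0.0027,0],"turn": 0},{"offset": [0.0012,0.0027,0],"turn": 0}]}}

```text
time: 7.5
tcp_pos: [0.5388, -0.0847, 0.2124]
tcp_rot: [0.001, 0.213, 0.977, -0.003]
wrist_force: [-6.8, -9.7, 11.5]
opening: -0.0001
```

```bash
python3 - <<'E'
from h import *
print(readout.sense()["tcp_pos"],readout.sense()["wrist_force"])
for n in ("side",):
    im,d=eyes.grab_frame(n); c=im[270:370,390:490]
    cv2.imwrite(f"pics/{n}5.png",cv2.resize(c,None,fx=6,fy=6,interpolation=cv2.INTER_CUBIC)[...,::-1])
E
```

```text
[ 0.53883034 -0.0847266   0.21237664] [-6.76199809 -9.73711687 11.4587894 ]
```

View pics/side5.png

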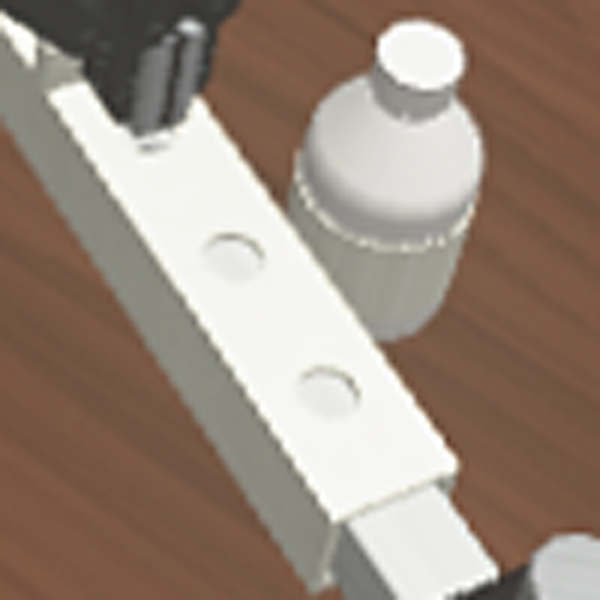

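The second hole stays at (429,313) while the force rises, so the tube is held. I will measure the tube shift accurately before pushing further.

```bash
python3 - <<'E'
from h import *
u=np.array([.411,.912,0]);u/=np.linalg.norm(u)
a=cv2.imread("pics/side0.png",0); 
im,d=eyes.grab_frame("side"); cv2.imwrite("pics/side6.png",im[...,::-1]); b=cv2.cvtColor(im,cv2.COLOR_RGB2GRAY)
# template patch: tube area incl holes and end
for (x0,y0,x1,y1) in [(422,306,443,324),(438,328,459,347),(425,308,460,350)]:
    f=6
    T=cv2.resize(a[y0:y1,x0:x1],None,fx=f,fy=f,interpolation=cv2.INTER_CUBIC)
    S=cv2.resize(b[y0-12:y1+12,x0-12:x1+12],None,fx=f,fy=f,interpolation=cv2.INTER_CUBIC)
    r=cv2.matchTemplate(S,T,cv2.TM_CCOEFF_NORMED);_,s,_,l=cv2.minMaxLoc(r)
    print("shift px",l[0]/f-12,l[1]/f-12,round(s,3))
h=np.array([.515,-.1327,.2135])
p0=proj("side",h)[0]
print(p0,"per mm out",proj("side",h+u*.01)[0]/10-p0/10,"per mm down",proj("side",h-[0,0,.01])[0]/10-p0/10)
E
```

```text
shift px -2.5 -2.333333333333334 0.969
shift px -2.833333333333334 -2.666666666666666 0.978
shift px -2.5 -2.333333333333334 0.984
[430.86611858 315.92948762] per mm out [-0.37755654 -0.54896766] per mm down [-0.09727818  0.4217548 ]
```

```bash
python3 - <<'E'
from h import *
a=cv2.imread("pics/side0.png",0); 
def m(b,off,tag):
    for (x0,y0,x1,y1) in [(422,306,443,324),(438,328,459,347),(425,308,460,350)]:
        f=12
        T=cv2.resize(a[y0:y1,x0:x1],None,fx=f,fy=f,interpolation=cv2.INTER_CUBIC)
        S=cv2.resize(b[y0-8-off[1]:y1+8-off[1],x0-8-off[0]:x1+8-off[0]],None,fx=f,fy=f,interpolation=cv2.INTER_CUBIC)
        r=cv2.matchTemplate(S,T,cv2.TM_CCOEFF_NORMED);_,s,_,l=cv2.minMaxLoc(r)
        px=np.array([l[0]/f-8,l[1]/f-8]); A=np.array([[-.3776,-.0973],[-.549,.4218]])
        print(tag,px.round(2),"slid,down mm",np.linalg.solve(A,px).round(2),round(s,3))
c=cv2.imread("pics/side4.png",0); m(cv2.resize(c,(140,140),interpolation=cv2.INTER_AREA),(360,240),"s4")
c=cv2.imread("pics/side5.png",0); m(cv2.resize(c,(100,100),interpolation=cv2.INTER_AREA),(390,270),"s5")
m(cv2.imread("pics/side6.png",0),(0,0),"s6")
c=cv2.imread("pics/side6.png")[270:310,390:440]; cv2.imwrite("pics/z6.png",cv2.resize(c,None,fx=14,fy=14,interpolation=cv2.INTER_CUBIC))
print(readout.sense()["tcp_pos"],readout.sense()["wrist_force"])
E
```

```text
s4 [-2.   -1.58] slid,down mm [4.69 2.35] 0.971
s4 [-2.17 -1.75] slid,down mm [5.1  2.49] 0.983
s4 [-1.92 -1.42] slid,down mm [4.45 2.43] 0.988
s5 [-2.5  -2.33] slid,down mm [6.03 2.31] 0.97
s5 [-2.75 -2.58] slid,down mm [6.64 2.51] 0.98
s5 [-2.5  -2.25] slid,down mm [5.99 2.46] 0.985
s6 [-2.5  -2.33] slid,down mm [6.03 2.31] 0.968
s6 [-2.75 -2.58] slid,down mm [6.64 2.51] 0.977
s6 [-2.58 -2.42] slid,down mm [6.23 2.38] 0.984
[ 0.5388341  -0.08472158  0.21236843] [-6.66762597 -9.90503504 11.46685064]
```

View pics/z6.png

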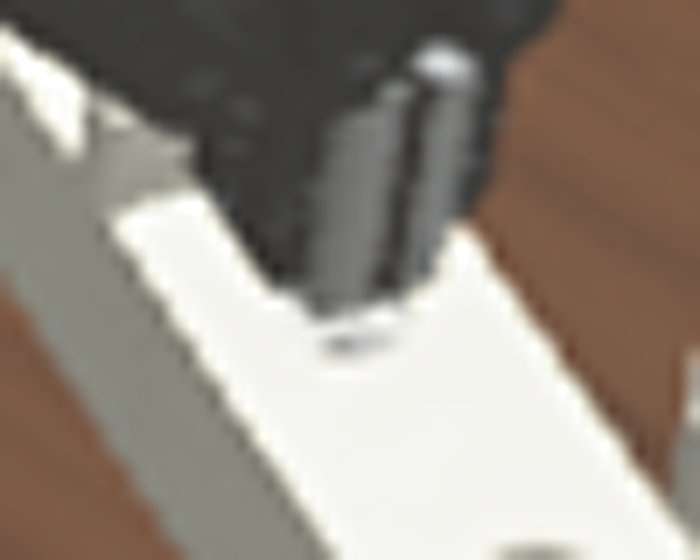

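The tube has moved out 6.2 mm and is still advancing, with the finger now on the flange; total load is about 17 N. I ease the downward press slightly while pushing on.

Request:
{"api": "drive_tool", "payload": {"increments": [{"offset": [0.0003,0.0005,0.0005],"turn": 0},{"offset": [0.0005,0.0009,0.0005],"turn": 0},{"offset": [0.0005,0.0009,0.0005],"turn": 0}]}}

```text
time: 7.9
tcp_pos: [0.5402, -0.0819, 0.2128]
tcp_rot: [0.001, 0.213, 0.977, -0.0]
wrist_force: [-1.5, 0.3, 9.1]
opening: -0.0002
```

The force dropped, so the pin is under the wall. I keep sliding.

Request:
{"api": "drive_tool", "payload": {"increments": [{"offset": [0.0006,0.0014,0],"turn": 0},{"offset": [0.0012,0.0027,0],"turn": 0},{"offset": [0.0018,0.0041,0],"turn": 0},{"offset": [0.0025,0.0055,0],"turn": 0},{"offset": [0.0031,0.0068,0],"turn": 0},{"offset": [0.0037,0.0082,0],"turn": 0},{"offset": [0.0041,0.0091,0],"turn": 0}]}}

```text
time: 8.6
tcp_pos: [0.5441, -0.073, 0.2127]
tcp_rot: [0.001, 0.213, 0.977, -0.001]
wrist_force: [-1.8, -2.2, 9.2]
opening: -0.0002
```

```bash
python3 - <<'E'
from h import *
im,d=eyes.grab_frame("side")
c=im[240:380,360:500]; cv2.imwrite("pics/side7.png",cv2.resize(c,None,fx=4,fy=4,interpolation=cv2.INTER_CUBIC)[...,::-1])
h=np.array([.515,-.1327,.2125]); u=np.array([.411,.912,0])
for s in (.012,.016,.018,.02): print(s,(proj("side",h+u*s)[0]-[360,240])*4)
print(readout.sense()["tcp_pos"],readout.sense()["wrist_force"])
E
```

```text
0.012 [264.99644794 279.11580712]
0.016 [259.05216193 270.46649118]
0.018 [256.09497186 266.16382977]
0.02 [253.14768979 261.87574228]
[ 0.54415279 -0.07288362  0.21274342] [-2.1381111  -1.29426073 10.15366216]
```

View pics/side7.png

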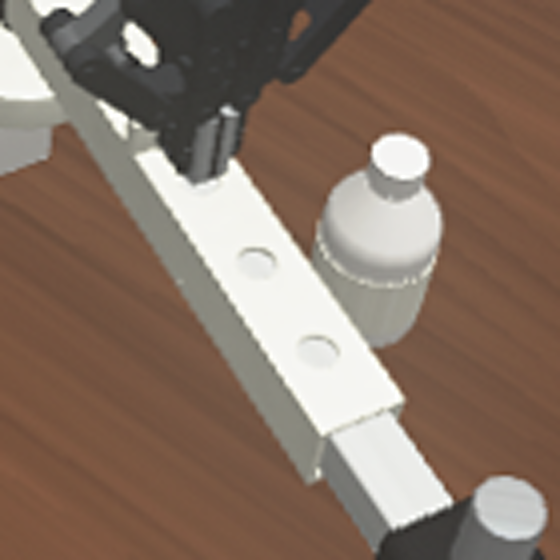

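The holes at (257,262) and (318,350) put the tube about 19 mm out, which agrees with the TCP travel. Now I ease most of the press off and push on the flange.

Request:
{"api": "drive_tool", "payload": {"increments": [{"offset": [0,0,0.0015],"turn": 0},{"offset": [0.0006,0.0014,0.0015],"turn": 0},{"offset": [0.0014,0.0032,0.0015],"turn": 0},{"offset": [0.0023,0.005,0.0015],"turn": 0},{"offset": [0.0031,0.0068,0.0015],"turn": 0},{"offset": [0.0039,0.0087,0.0015],"turn": 0},{"offset": [0.0047,0.0105,0.0015],"turn": 0},{"offset": [0.0053,0.0119,0.0015],"turn": 0},{"offset": [0.0058,0.0128,0.0015],"turn": 0},{"offset": [0.0058,0.0128,0.0015],"turn": 0}]}}

```text
time: 9.65
tcp_pos: [0.55, -0.0596, 0.2136]
tcp_rot: [0.001, 0.212, 0.977, -0.0]
wrist_force: [0.3, -2.4, 5.5]
opening: -0.0001
```

Request:
{"api": "drive_tool", "payload": {"increments": [{"offset": [0.0004,0.0009,0],"turn": 0},{"offset": [0.0008,0.0018,0],"turn": 0},{"offset": [0.0012,0.0027,0],"turn": 0},{"offset": [0.0012,0.0027,0],"turn": 0}]}}

```text
time: 10.05
tcp_pos: [0.5515, -0.0562, 0.2136]
tcp_rot: [0.001, 0.212, 0.977, 0.001]
wrist_force: [2.8, -0.8, 5.4]
opening: 0.0001
```

Request:
{"api": "drive_tool", "payload": {"increments": [{"offset": [0.0004,0.0009,0],"turn": 0},{"offset": [0.0004,0.0009,0],"turn": 0}]}}

```text
time: 10.25
tcp_pos: [0.5519, -0.0555, 0.2136]
tcp_rot: [0.001, 0.212, 0.977, 0.0]
wrist_force: [2.7, -0.0, 4.8]
opening: 0.0004
```

Request:
{"api": "drive_tool", "payload": {"increments": [{"offset": [0.0004,0.0009,0],"turn": 0},{"offset": [0.0004,0.0009,0],"turn": 0}]}}

```text
time: 10.45
tcp_pos: [0.5522, -0.0546, 0.2136]
tcp_rot: [0.001, 0.212, 0.977, 0.0]
wrist_force: [2.1, -1.0, 5.4]
opening: -0.0002
```

```bash
python3 - <<'E'
from h import *
im,d=eyes.grab_frame("side")
c=im[240:380,360:500]; cv2.imwrite("pics/side8.png",cv2.resize(c,None,fx=4,fy=4,interpolation=cv2.INTER_CUBIC)[...,::-1])
h=np.array([.515,-.1327,.2125]); u=np.array([.411,.912,0])
for s in (.036,.038,.04,.042): print(s,(proj("side",h+u*s)[0]-[360,240])*4,(proj("side",h+u*(s-.04))[0]-[360,240])*4)
print(readout.sense()["tcp_pos"],readout.sense()["wrist_force"])
E
```

```text
0.036 [229.92075223 228.08769361] [289.17910977 314.30975742]
0.038 [227.06063835 223.92778241] [286.12030296 309.85756985]
0.04 [224.20999143 219.78178743] [283.07186902 305.42065034]
0.042 [221.36876861 215.64964481] [280.03376036 300.99892778]
[ 0.55221398 -0.05470852  0.21359785] [ 1.15700177 -0.1386869   4.8880606 ]
```

View pics/side8.png

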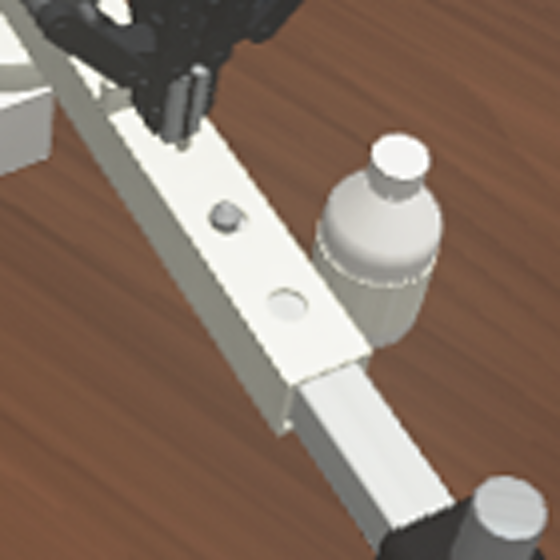

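The pin stands up in the second hole at (226,215), and the last hole is at (287,303). I lift straight off.

Request:
{"api": "drive_tool", "payload": {"increments": [{"offset": [0,0,0.002],"turn": 0},{"offset": [0,0,0.006],"turn": 0},{"offset": [0,0,0.02],"turn": 0},{"offset": [0,0,0.05],"turn": 0},{"offset": [0,0,0.09],"turn": 0},{"offset": [-0.02,0.03,0.12],"turn": 0},{"offset": [-0.05,0.07,0.13],"turn": 0},{"offset": [-0.08,0.11,0.13],"turn": 0},{"offset": [-0.11,0.15,0.13],"turn": 0},{"offset": [-0.14,0.19,0.13],"turn": 0},{"offset": [-0.14,0.19,0.13],"turn": 0}]}}

```text
time: 11.6
tcp_pos: [0.4075, 0.1387, 0.3438]
tcp_rot: [-0.001, 0.21, 0.978, 0.001]
wrist_force: [0.3, -1.0, 0.4]
opening: -0.0002
```

```bash
python3 - <<'E'
from h import *
T=[]
for n in ("side","top"):
    im,d=eyes.grab_frame(n); c=im[170:430,290:540] if n=="side" else im[140:340,210:550]
    T.append(cv2.resize(c,(400,400*c.shape[0]//c.shape[1]) if 0 else None,fx=3 if n=="side" and 0 else 2.2,fy=2.2,interpolation=cv2.INTER_CUBIC)[...,::-1]); cv2.imwrite(f"pics/{n}9.png",T[-1])
    cv2.imwrite(f"pics/{n}9full.png",im[...,::-1])
    for t in ["rack_mid","reagent_mid","tube_cap_mid"]:
        r=eyes.look_for(t,n); print(n,t,[(np.round(np.array(q["bbox"])*[640,480,640,480]).tolist(),round(q["conf"],2)) for q in r[:1]])
c=cv2.imread("pics/side9full.png")[240:360,360:480]; cv2.imwrite("pics/z9.png",cv2.resize(c,None,fx=5,fy=5,interpolation=cv2.INTER_CUBIC))
s=readout.sense();print(s["time"],s["tcp_pos"],s["wrist_force"])
h=np.array([.515,-.1327,.2145]); u=np.array([.411,.912,0])
for k in (.038,.039,.04,.041): print(k,(proj("side",h+u*(k-.04))[0]-[360,240])*5)
a=cv2.imread("pics/side0.png",0);b=cv2.imread("pics/side9full.png",0)
# last hole + tube end template shifted by 40 mm
E
```

```text
side rack_mid [([308.0, 194.0, 374.0, 289.0], 0.75)]
side reagent_mid [([436.0, 274.0, 470.0, 330.0], 0.97)]
side tube_cap_mid []
top rack_mid [([219.0, 150.0, 309.0, 203.0], 0.66)]
top reagent_mid [([390.0, 156.0, 425.0, 187.0], 0.93)]
top tube_cap_mid [([299.0, 179.0, 531.0, 328.0], 0.71)]
12.0 [0.41184937 0.13427184 0.34305776] [-0.40987726 -0.25148032  0.65580867]
0.038 [358.64256922 383.06492306]
0.039 [356.7308249  380.28740381]
0.04 [354.82233003 377.51465929]
0.041 [352.91707714 374.74667837]
```

View pics/z9.png

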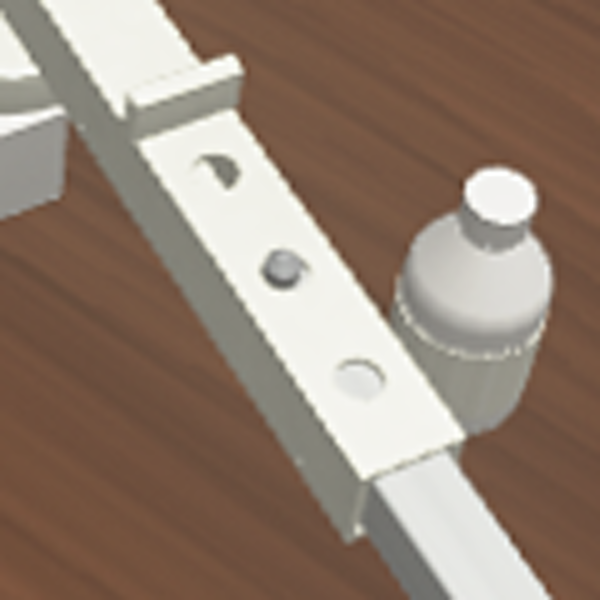

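View pics/top9.png

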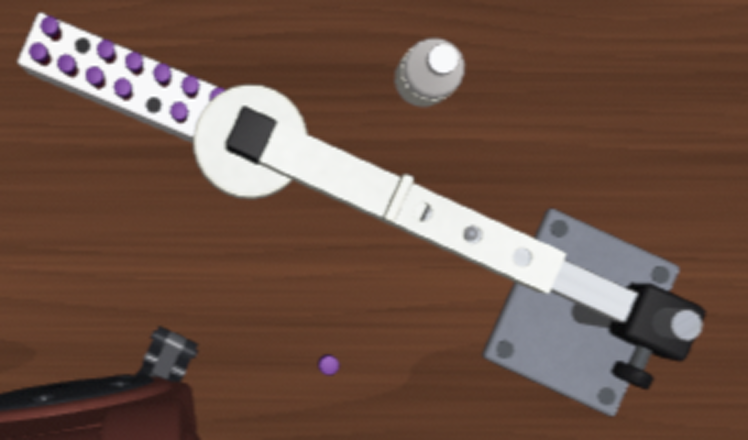

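The arm is clear and the pin is up in the middle hole at (283,268). Rack, bottle and cap are unmoved; the cap is still at top pixel (359,306).

```bash
python3 -c "
from plant import job_done; print(job_done())"
```

```text
the job is handed in; nothing more can be done
None
```

The lamp arm is extended and locked in its next hole, and I handed the job in at about 12 s of the 48 s allowed; it reported no verdict. With the shut fingertip I pressed the pin flush at about 12 N and slid the tube out, first by friction and then by the flange. The pin popped up and I lifted straight off.

**Last checks:**
- **Tube and pin:** The pictures show the pin standing up in the middle hole and the tube about 39 to 40 mm out. I saw this rather than measured it: I did not push on to feel the lock, and I had no joint readings.
- **Steps on the way:** That the pin was flush, then under the wall, I inferred from touch, the forces and the tube's travel. The push rose to about 12 N while the tube rode over the pin, more than the 5 N described, then dropped once the pin was under.
- **Load:** The highest load on the stand that I saw was about 17 N, below the 25 N that is fine. I only read forces at the end of each move.
- **Surroundings:** The rack, bottle and cap look unmoved and the robot stood clear of everything. The detector's final report for the cap in the top view was wrong (it boxed the lamp), so I checked the cap by its pixel position, which had not changed.

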